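# Set the speed and poise the handpiece over the ring

### The job

On the grey speed control, slide the black grip along its track until its white line is level with the red mark; only then draw the blue handpiece out of its socket in the charging stand. Finish while still holding the blue handpiece in the gripper, still and clear of everything else, nose down and leaning about 45 degrees, with its burr tip straight above the brass ring in the clamp and about 5 cm over it. Leave the slider on its mark, and leave the orange handpiece, the red tin, the brush and the screwdriver where they are.

Things in the scene. Friction and masses are not known exactly. Their poses are not given: they have to be found in the camera images.
- control: Speed control: grey box, 120 mm (its x) by 190 mm (its y) and 50 mm high, fixed to the bench; origin at the centre of its underside, z up. The slider track runs along its y.
- speed_grip (a point): Centre of the top of the black slider grip (white line across it), 92 mm above the bench. The grip is 26 mm (x) by 20 mm (y, along the track), 36 mm high, on a track plate 56 mm above the bench. Axes as control. It slides along y (-50 to +50 mm in the control's frame) against about 1.5 N of friction, stays where it is left and starts near the -y end.
- speed_mark (a point): Centre of the top of the red set mark, a 24 x 6 x 7 mm pointer on the control beside the track, 44 mm to its +x side. Axes as control. The grip is on the mark when both have the same y in the control's frame. The mark lies 20 to 95 mm towards +y of where the grip starts, and does not move.
- stand: Charging stand: black base plate 85 mm (x) by 215 mm (y), 12 mm thick, fixed to the bench, with two upright round aluminium sockets at y = -65 and +65 mm in its frame, 44 mm outside and 30 mm inside diameter, rims 95 mm above the bench. Origin at the centre of its underside. A handpiece stands nose down in each; which is where varies.
- blue_grip (a point): Point on the axis of the loose blue handpiece (0.14 to 0.24 kg), half-way up its blue round handle, 25 mm in diameter, which goes from the black collar (38 mm wide, underside 45 mm below this point, resting on the socket's rim) to 43 mm above it. z points from the burr to the handle's end; upright at the start, this point 140 mm above the bench. Centre of mass up to 20 mm nearer the nose.
- blue_tip (a point): The burr tip of the blue handpiece, on its axis, 122 mm from blue_grip towards -z and hidden in the socket at the start. Below the collar a steel body 25 mm in diameter, its cone and the burr reach 77 mm down into the socket: lift at least 85 mm to clear it.
- orange_grip (a point): The same point of the orange handpiece, alike in shape, in the other socket. A bystander.
- ring_top (a point): Top of the brass ring (28 mm across, standing upright) that a small steel clamp holds on a fixed wooden block 100 x 120 mm, 22 mm thick; the point is 82 mm above the bench, over the block's centre. The clamp is 36 mm wide and 57 mm high.
- tin: Round red tin with a white lid, 72 mm in diameter, 55 mm high, loose; origin at the centre of its underside. A bystander.
- brush_grip (a point): Handle of a loose brush, 170 mm long, lying on the bench. A bystander.
- driver_grip (a point): Handle of a loose screwdriver, 150 mm long, lying on the bench near the robot. A bystander.

How it is judged:
On the way, in this order (a step that is already met when the one before it is completed fails the run):
1. the slider grip stands on the red mark (within 6 mm) while the blue handpiece is still in its socket (y of speed_grip in the frame of speed_mark between -0.006 and 0.006 m and z of blue_grip in the frame of stand below 0.15 m), for 0.4 s.
2. the blue handpiece is drawn out: its burr tip is above the socket's rim (z of blue_tip in the frame of stand above 0.098 m), for 0.1 s.
At the end, for the whole second after the job is handed in: Slider within 6 mm of its mark; blue handpiece held by the fingers, at rest, touching no stand, clamp or control, nose down with its axis 32 to 58 degrees from vertical, burr tip 20 to 85 mm above the top of the ring and within 30 mm of it horizontally (y of speed_grip in the frame of speed_mark between -0.006 and 0.006 m and angle between blue_grip's own z axis and vertical between 0.55 and 1.02 rad and horizontal distance between blue_tip and ring_top below 0.03 m and z of blue_tip in the frame of ring_top between 0.02 and 0.085 m and contact force between blue and the fingers above 1 N and contact force between blue and stand below 0.2 N and contact force between blue and work below 0.2 N and contact force between blue and control below 0.2 N and linear speed of blue below 0.03 m/s); the arm keeps its last pose, push and grip.
It fails at once if the orange handpiece is moved (over 20 mm) (distance of orange_grip from where it was at the start of the episode above 0.02 m).
It fails at once if the tin, brush or screwdriver is moved (over 30 mm) (distance of any of tin, brush_grip, driver_grip from where it was at the start of the episode above 0.03 m).
It also fails if it takes over 51 s, if anything falls off the work surface, if the arm or the gripper's body presses on something with over 40 N, if the wrist force passes 120 N, or if a joint passes its speed limit or range.

### The arm

A 6-joint arm with a two-finger parallel gripper is mounted at the origin on the work surface. World frame = base frame: x ahead of the robot, y to its left, z up, the work surface at z = 0. Lengths are in m, angles in rad, forces in N, time in s.
With the tool pointing down it reaches from about 0.3 to 0.875 m from the base axis. Payload 6.4 kg.
Tool frame: the origin (TCP) lies midway between the tips of the shut fingers; the grasp point (between the pads) lies 19 mm behind it; z points along the fingers, y is the line along which they close (so a half turn about z gives the same grasp; the last joint's range is limited). The gripper opens to 85 mm and grips with 20 to 120 N. Pads are 22 mm wide; open, the fingers measure 114 mm over their backs; the gripper's body (76 mm by 85 mm) begins 54 mm behind the grasp point. The pads swing forward as they close: fully open they stand 13 mm farther back than shut.
Start: joints at [0.972, 0.181, 1.607, -0, 1.354, -0.206], TCP at [0.22, 0.531, 0.231] pointing down, gripper open.
Joint ranges: [-2.99, 2.99], [-0.89, 2.07], [0.3, 2.58], [-1.14, 4.28], [0, 2.63], [-3.12, 3.12]. Speed limits (rad/s): [2.57, 2.57, 3.01, 3.14, 3.14, 3.14].

### API

Orientations are given as a unit quaternion [w, x, y, z].
In Python, from bench import ctrl gives the robot as it stands.
- The arm moves only by the tool send_rows, never from a script. Its argument "motion" is a list of rows, each a list of 7 numbers: the turn, a rotation vector about the tool's x, y, z in degrees, then the shift along the tool's x, y, z in mm, then the closure, from -1 (fully open) to 1 (shut). In form: [[rx, ry, rz, tx, ty, tz, grip], ...]. A call has exactly 10 rows; each row shifts and turns the commanded pose from where the row before left it, along the tool's axes as they then stand; what a row does not reach is not made up. A row lasts 1/10 s, in which the tool goes at most 50 mm and 8.59 degrees, less where a joint would pass 70% of its speed; a pose out of reach is approached as far as the arm can. A call is refused whole if a number of a shift passes 50 or a number of a turn 8.59, either way. A call with a gripper value outside its range is refused whole. The fingers move at their own pace and stop on an object; the grip force is fixed at half the most. Time passes only in rows, so rows that do not move let the fingers close, or fill a call up. It gives the time, the measured TCP pose, the force, the opening and the grip force at its end, in the units of the state.
- ctrl.get_obs(): the state, without advancing time (a new reading comes with each control period).
- ctrl.camera(name): name is "scene" or "top"; returns a dict with "color" (420x560x3 uint8, red, green, blue), "z_map" (420x560 float32, m along the optical axis (not along the pixel's ray), 0 where there is no reading), "mtx" (3x3 intrinsics, pixels), "extrinsics" (4x4, takes a point from camera to world coordinates). Camera axes: x right, y down, z forward; pixel columns grow to the right and rows downward; lengths in m; the calibration is good to about 2 mm. A picture is of the moment at which its call begins.
- ctrl.hand_in(): hands the job in; it is judged then, once.
The state is a dict: "time_s": time; "q": joint angles; "dq": joint speeds; "joint_efforts": joint torques, N m; "eef_pos": TCP position; "eef_rot": TCP orientation; "wrist_force": force on the tool from outside, world axes, zero at the start; "torque": the same for the moment, N m; "opening": opening from 0.0 (shut) to 1.0 (fully open); "grasp_force": force on a finger pad.
Only numpy, scipy, OpenCV 4.12 (cv2) and the standard library are available. Lean on these libraries where they do the work, as an engineer would, in place of code of your own. Each camera call takes 0.05 s, during which the arm holds its last target. There are 200 camera calls.

## Working session

There is one attempt and no reset: what is moved stays moved. The work goes in short steps, Python scripts to look and compute and a tool call to move; the robot and the scene stay as the last step left them, time stands still between calls to the robot, and variables do not carry over. Pictures are saved under pics/ and viewed, at most 10 in all, crops included, and the job is handed in when it is done.

Besides the shell and the picture viewer there is one more tool, called after ">>>" by a JSON object that holds its "method" and its "body", one argument or row to a line. send_rows: Moves the arm, as the interface text tells. Its arguments: {"type":"object","properties":{"motion":{"type":"array","items":{"type":"array","items":{"type":"number"}}}},"required":["motion"]}

```bash
mkdir -p pics; ls; python3 - <<'E'
from bench import ctrl
import cv2,pickle,numpy as np
d={}
for n in("scene","top"):
    c=ctrl.camera(n); d[n]=c; cv2.imwrite(f"pics/{n}0.png",c["color"][:,:,::-1]); print(n,c["mtx"].tolist(),np.round(c["extrinsics"],3).tolist())
pickle.dump(d,open("c0.pkl","wb"))
print(ctrl.get_obs())
E
```

```text
pics
scene [[497.6216436454018, 0.0, 278.8712711160547], [0.0, 497.6216436454018, 210.72309620639723], [0.0, 0.0, 1.0]] [[0.789, 0.409, -0.458, 1.107], [0.614, -0.537, 0.579, -0.678], [-0.009, -0.738, -0.675, 0.924], [0.0, 0.0, 0.0, 1.0]]
top [[429.5846859553442, 0.0, 280.2564318424768], [0.0, 429.5846859553442, 203.75985401044815], [0.0, 0.0, 1.0]] [[0.02, -0.991, 0.13, 0.44], [-1.0, -0.021, -0.005, 0.013], [0.008, -0.13, -0.991, 0.932], [0.0, 0.0, 0.0, 1.0]]
{'time_s': 0.1, 'q': array([ 9.71714969e-01,  1.81490074e-01,  1.60792477e+00,  7.06913493e-06,
        1.35380689e+00, -2.06315184e-01]), 'dq': array([-0.00047476, -0.00203755, -0.00384282,  0.00016777,  0.0030093 ,
       -0.00061481]), 'joint_efforts': array([ 3.51014924e-04, -4.45881951e+01, -3.52239347e+01, -2.70583250e-04,
        4.13774658e-03, -5.41440812e-06]), 'eef_pos': array([0.21977561, 0.53079133, 0.23045303]), 'eef_rot': array([-3.22394758e-04,  1.95123908e-01,  9.80778261e-01, -7.48029333e-04]), 'wrist_force': array([-0.09163677, -0.05920037,  0.09274331]), 'torque': array([-0.00552147, -0.09396427, -0.04598177]), 'grasp_force': 0.0, 'opening': 0.9982115200607703}
```

View pics/scene0.png

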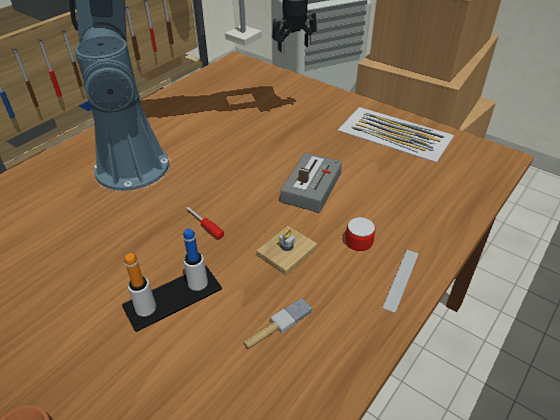

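View pics/top0.png

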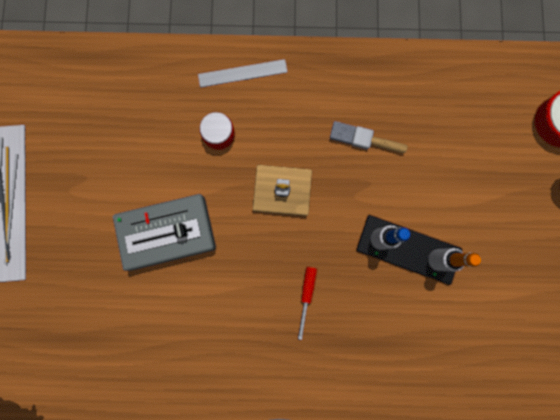

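Scene/top views: control at top px (165,232), grip (181,231), red mark (147,217); stand at (410,248) with blue at (403,235) and orange at (474,260); ring at (283,188); tin (216,131); driver (307,300) between stand and control.

```bash
cat > h.py <<'E'
import numpy as np,cv2,pickle
def cloud(c):
    z=c["z_map"];v,u=np.indices(z.shape);K=c["mtx"]
    p=np.stack([(u-K[0,2])/K[0,0]*z,(v-K[1,2])/K[1,1]*z,z],-1)
    E=c["extrinsics"];w=p@E[:3,:3].T+E[:3,3];w[z==0]=np.nan;return w
def ray(c,u,v,h):
    E=c["extrinsics"];d=E[:3,:3]@np.linalg.solve(c["mtx"],[u,v,1.]);o=E[:3,3];return o+d*(h-o[2])/d[2]
def hsv(c): return cv2.cvtColor(c["color"],cv2.COLOR_RGB2HSV)
E
python3 - <<'E'
from h import *
d=pickle.load(open("c0.pkl","rb"))
for n in d:
    c=d[n];w=cloud(c);H=hsv(c);x,y,z=w[...,0],w[...,1],w[...,2];h,s,v=H[...,0],H[...,1],H[...,2]
    def rep(name,m):
        m=m&np.isfinite(z)
        if m.sum():
            vv,uu=np.nonzero(m);print(n,name,m.sum(),"px",uu.mean().round(1),vv.mean().round(1),"mean",w[m].mean(0).round(4),"min",w[m].min(0).round(3),"max",w[m].max(0).round(3))
    reg=(x>.2)&(x<.9)&(y>-.5)&(y<.5)
    ctl=reg&(y>.1)&(y<.45)&(x<.6)
    rep("griptop",ctl&(z>.08)&(z<.1)); rep("mark",ctl&(z>.04)&(z<.08)&(s>150)&((h<8)|(h>172))&(v>80))
    m=ctl&(z>.044)&(z<.055);rep("ctltop",m)
    r=cv2.minAreaRect(w[m][:,:2].astype(np.float32)*1000);print(r)
    rep("blue",reg&(z>.1)&(h>100)&(h<125)&(s>120)); rep("blueend",reg&(z>.183)&(h>100)&(h<125)&(s>120))
    rep("orange",reg&(z>.1)&(h>5)&(h<20)&(s>180)&(y<-.1))
    m=reg&(z>.007)&(z<.018)&(v<60)&(y<0);rep("base",m);print(cv2.minAreaRect(w[m][:,:2].astype(np.float32)*1000))
    rep("ring",reg&(abs(y)<.1)&(x>.4)&(z>.06)&(z<.1))
    m=reg&(abs(y)<.1)&(x>.4)&(x<.7)&(z>.017)&(z<.026);rep("block",m);print(cv2.minAreaRect(w[m][:,:2].astype(np.float32)*1000))
    rep("tin",reg&(z>.045)&(z<.06)&(s<60)&(x>.5)&(y>.05)&(y<.25))
    rep("driver",reg&(x<.45)&(abs(y)<.15)&(z>.004)&(s>200)&((h<5)|(h>175)))
E
```

```text
scene griptop 82 px 303.1 171.9 mean [0.4969 0.2024 0.0894] min [0.482 0.191 0.08 ] max [0.509 0.218 0.096]
scene mark 17 px 326.0 171.0 mean [0.5217 0.2801 0.0559] min [0.515 0.275 0.05 ] max [0.531 0.285 0.06 ]
scene ctltop 1353 px 312.1 177.8 mean [0.5036 0.238  0.0505] min [0.418 0.143 0.044] max [0.573 0.355 0.055]
((494.5168762207031, 247.63612365722656), (119.59882354736328, 195.2113037109375), 14.608752250671387)
scene blue 308 px 190.3 245.5 mean [ 0.4947 -0.2127  0.1454] min [ 0.204 -0.345  0.1  ] max [0.504 0.496 0.397]
scene blueend 26 px 191.5 222.7 mean [ 0.4811 -0.1836  0.1925] min [ 0.204 -0.22   0.183] max [0.498 0.496 0.397]
scene orange 348 px 133.7 270.4 mean [ 0.4541 -0.3349  0.1465] min [ 0.44  -0.344  0.1  ] max [ 0.462 -0.316  0.186]
scene base 1895 px 170.6 299.5 mean [ 0.4763 -0.2801  0.0125] min [ 0.398 -0.384  0.007] max [ 0.541 -0.157  0.018]
((469.8994140625, -271.0441589355469), (213.38186645507812, 85.39379119873047), 70.81806182861328)
scene ring 51 px 286.4 232.6 mean [0.5913 0.0029 0.0718] min [ 0.583 -0.01   0.06 ] max [0.605 0.016 0.084]
scene blo
[... 1247 characters left out ...]
.0117] min [ 0.397 -0.378  0.007] max [ 0.711 -0.101  0.018]
((532.5858764648438, -205.58843994140625), (400.67950439453125, 163.73577880859375), 44.25299072265625)
top ring 55 px 282.7 185.0 mean [0.5912 0.0045 0.0736] min [ 0.579 -0.008  0.06 ] max [0.604 0.018 0.083]
top block 2432 px 283.8 194.4 mean [0.5803 0.0013 0.0218] min [ 0.4   -0.07   0.017] max [0.644 0.067 0.026]
((521.7435302734375, 0.5996170043945312), (250.3902587890625, 128.1568145751953), 3.4978349208831787)
top tin 1999 px 197.0 180.8 mean [0.601  0.1822 0.052 ] min [0.5   0.115 0.045] max [0.748 0.25  0.06 ]
top driver 333 px 308.4 284.5 mean [ 0.3911 -0.0535  0.0234] min [ 0.355 -0.068  0.015] max [ 0.425 -0.041  0.029]
```

>>> {"method": "send_rows", "body": {
  "motion": [
    [0, 0, -7.5, 0, 0, 0, -1],
    [0, 0, -7.5, 0, 0, 0, -1],
    [0, 0, -7.5, 0, 0, 0, -1],
    [0, 0, -7.5, 0, 0, 0, -1],
    [0, 0, -7.5, 0, 0, 0, -1],
    [0, 0, 0, -18, -38, 5, -1],
    [0, 0, 0, -18, -38, 5, -1],
    [0, 0, 0, -18, -38, 5, -1],
    [0, 0, 0, -18, -38, 5, -1],
    [0, 0, 0, -18, -38, 5, -1]
  ]
}}

```text
time_s: 1.1
eef_pos: [0.3567, 0.3695, 0.2058]
eef_rot: [-0.0, -0.131, 0.991, -0.0]
wrist_force: [0.3, 0.5, 0.3]
opening: 1.001
grasp_force: 0.0
```

>>> {"method": "send_rows", "body": {
  "motion": [
    [0, 0, 0, -18, -39, 5, -1],
    [0, 0, 0, -18, -39, 5, -1],
    [0, 0, 0, -18, -39, 5, -1],
    [0, 0, 0, -18, -39, 5, -1],
    [0, 0, 0, -18, -39, 5, -1],
    [0, 0, 0, 0, 0, 5, -1],
    [0, 0, 0, 0, 0, 5, -1],
    [0, 0, 0, 0, 0, 0, -1],
    [0, 0, 0, 0, 0, 0, -1],
    [0, 0, 0, 0, 0, 0, -1]
  ]
}}

```text
time_s: 2.1
eef_pos: [0.4931, 0.2069, 0.1716]
eef_rot: [0.0, -0.131, 0.991, 0.0]
wrist_force: [1.0, -0.2, 0.0]
opening: 0.998
grasp_force: 0.0
```

>>> {"method": "send_rows", "body": {
  "motion": [
    [0, 0, 0, -2, -3, 18, -1],
    [0, 0, 0, 0, 0, 30, -1],
    [0, 0, 0, 0, 0, 30, -1],
    [0, 0, 0, 0, 0, 20, -1],
    [0, 0, 0, 0, 0, 9, -1],
    [0, 0, 0, 0, 0, 0, -1],
    [0, 0, 0, 0, 0, 0, 1],
    [0, 0, 0, 0, 0, 0, 1],
    [0, 0, 0, 0, 0, 0, 1],
    [0, 0, 0, 0, 0, 0, 1]
  ]
}}

```text
time_s: 3.1
eef_pos: [0.4968, 0.2036, 0.0651]
eef_rot: [0.001, -0.13, 0.991, 0.0]
wrist_force: [-0.2, -0.2, 0.9]
opening: 0.33
grasp_force: 0.4
```

>>> {"method": "send_rows", "body": {
  "motion": [
    [0, 0, 0, 0, 0, 0, 1],
    [0, 0, 0, 0, 0, 0, 1],
    [0, 0, 0, 0, 0, 0, 1],
    [0, 0, 0, 0, 0, 0, 1],
    [0, 0, 0, 0, 0, 0, 1],
    [0, 0, 0, 0, 0, 0, 1],
    [0, 0, 0, 0, 0, 0, 1],
    [0, 0, 0, 0, 0, 0, 1],
    [0, 0, 0, 0, 0, 0, 1],
    [0, 0, 0, 0, 0, 0, 1]
  ]
}}

```text
time_s: 4.1
eef_pos: [0.4967, 0.2038, 0.0651]
eef_rot: [0.001, -0.13, 0.991, 0.0]
wrist_force: [-1.0, 1.2, 5.6]
opening: 0.22
grasp_force: 58.7
```

>>> {"method": "send_rows", "body": {
  "motion": [
    [0, 0, 0, 0, 8, 0, 1],
    [0, 0, 0, 0, 10, 0, 1],
    [0, 0, 0, 0, 10, 0, 1],
    [0, 0, 0, 0, 10, 0, 1],
    [0, 0, 0, 0, 10, 0, 1],
    [0, 0, 0, 0, 10, 0, 1],
    [0, 0, 0, 0, 7, 0, 1],
    [0, 0, 0, 0, 3, 0, 1],
    [0, 0, 0, 0, 0, 0, 1],
    [0, 0, 0, 0, 0, 0, 1]
  ]
}}

```text
time_s: 5.1
eef_pos: [0.4792, 0.2697, 0.0651]
eef_rot: [0.001, -0.13, 0.991, 0.0]
wrist_force: [-1.5, 1.4, 5.8]
opening: 0.222
grasp_force: 58.8
```

```bash
python3 - <<'E'
from h import *
from bench import ctrl
for n in("scene","top"):
    c=ctrl.camera(n);cv2.imwrite(f"pics/{n}1.png",c["color"][:,:,::-1])
    b=(slice(120,220),slice(270,350)) if n=="scene" else (slice(180,290),slice(100,230))
    cv2.imwrite(f"pics/{n}1c.png",cv2.resize(c["color"][b][:,:,::-1],None,fx=5,fy=5,interpolation=cv2.INTER_CUBIC))
E
```

```text
(no output)
```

View pics/scene1c.png

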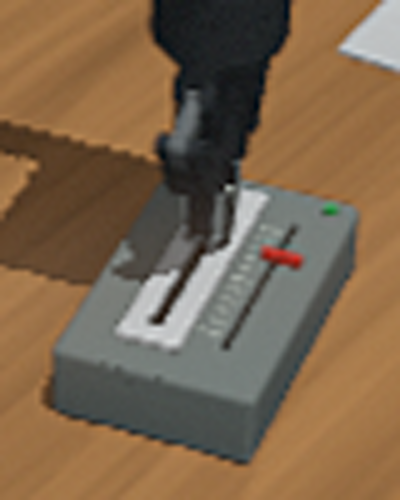

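The gripper has carried the grip up the track beside the red mark (crop px 280,257). Release, lift, and check.

>>> {"method": "send_rows", "body": {
  "motion": [
    [0, 0, 0, 0, 0, 0, -1],
    [0, 0, 0, 0, 0, 0, -1],
    [0, 0, 0, 0, 0, 0, -1],
    [0, 0, 0, 0, 0, 0, -1],
    [0, 0, 0, 0, 0, 0, -1],
    [0, 0, 0, 0, 0, 0, -1],
    [0, 0, 0, 0, 0, 0, -1],
    [0, 0, 0, 0, 0, 0, -1],
    [0, 0, 0, 0, 0, -5, -1],
    [0, 0, 0, 0, 0, -15, -1]
  ]
}}

```text
time_s: 6.2
eef_pos: [0.4775, 0.2688, 0.0836]
eef_rot: [-0.002, -0.13, 0.991, -0.0]
wrist_force: [0.4, -0.2, -0.2]
opening: 0.997
grasp_force: 0.0
```

>>> {"method": "send_rows", "body": {
  "motion": [
    [0, 0, 0, 0, 0, -30, -1],
    [0, 0, 0, 0, 0, -40, -1],
    [0, 0, 0, 0, 0, -40, -1],
    [0, 0, 0, 0, -40, -40, -1],
    [0, 0, 0, 0, -50, -30, -1],
    [0, 0, 0, 0, -50, -20, -1],
    [0, 0, 0, 0, -50, 0, -1],
    [0, 0, 0, 0, -50, 0, -1],
    [0, 0, 0, 0, -40, 0, -1],
    [0, 0, 0, 0, 0, 0, -1]
  ]
}}

```text
time_s: 7.2
eef_pos: [0.5482, 0.0088, 0.2754]
eef_rot: [0.001, -0.128, 0.992, -0.001]
wrist_force: [0.1, -0.3, 0.6]
opening: 0.999
grasp_force: 0.0
```

```bash
python3 - <<'E'
from h import *
from bench import ctrl
a=np.radians(15);ya=np.array([-np.sin(a),np.cos(a)])
for n in("scene","top"):
    c=ctrl.camera(n)
    cv2.imwrite(f"pics/{n}2.png",c["color"][:,:,::-1])
    w=cloud(c);H=hsv(c);x,y,z=w[...,0],w[...,1],w[...,2];h,s,v=H[...,0],H[...,1],H[...,2]
    ctl=(x>.4)&(x<.58)&(y>.14)&(y<.36)
    g=ctl&(z>.082)&(z<.098); k=ctl&(z>.04)&(z<.08)&(s>130)&((h<8)|(h>172))&(v>60)
    wl=g&(v>120)
    P=[]
    for m,hh in((g,.092),(wl,.092),(k,.057)):
        vv,uu=np.nonzero(m); r=np.mean([ray(c,*p,hh) for p in zip(uu,vv)],0) if m.any() else np.zeros(3)
        q=w[m][:,:2]; P.append(r[:2]@ya); print(n,m.sum(),r.round(4),"raydep y",(r[:2]@ya).round(4),(q@ya).mean().round(4),"range",(q@ya).min().round(4) if len(q) else 0,(q@ya).max().round(4) if len(q) else 0)
    b=(slice(120,220),slice(270,350)) if n=="scene" else (slice(180,290),slice(100,230))
    cv2.imwrite(f"pics/{n}2c.png",cv2.resize(c["color"][b][:,:,::-1],None,fx=5,fy=5,interpolation=cv2.INTER_CUBIC))
E
```

```text
scene 70 [0.4813 0.2627 0.092 ] raydep y 0.1292 0.1313 range 0.121 0.1455
scene 11 [0.475  0.2714 0.092 ] raydep y 0.1392 0.1358 range 0.1323 0.1412
scene 21 [0.5219 0.2782 0.057 ] raydep y 0.1336 0.1355 range 0.1309 0.1397
top 151 [0.4787 0.2669 0.092 ] raydep y 0.1339 0.1341 range 0.1253 0.1451
top 39 [0.4792 0.2693 0.092 ] raydep y 0.1361 0.136 range 0.126 0.1451
top 38 [0.5197 0.2809 0.057 ] raydep y 0.1368 0.1372 range 0.1333 0.1428
```

View pics/top2c.png

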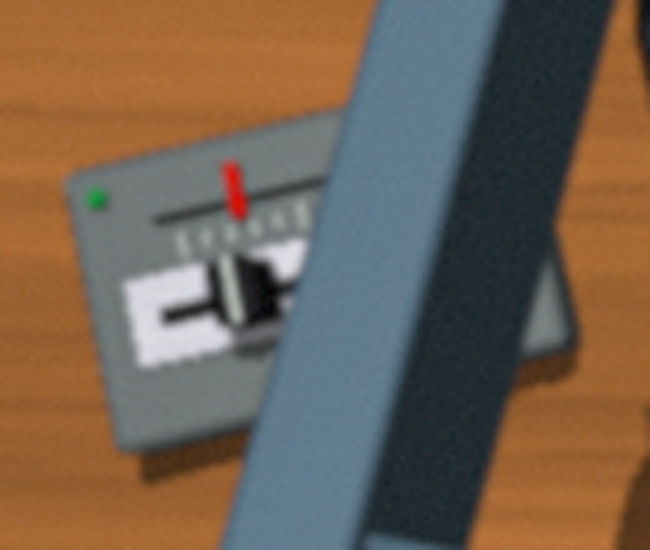

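Top crop: white line (232,288) lines up with red mark (235,190); numbers agree within ~1 mm. On to the blue handpiece.

>>> {"method": "send_rows", "body": {
  "motion": [
    [0, 0, 7.5, 0, 0, 0, -1],
    [0, 0, 7.5, 0, 0, 0, -1],
    [0, 0, 0, 10, -40, 0, -1],
    [0, 0, 0, 12, -45, 0, -1],
    [0, 0, 0, 12, -45, 5, -1],
    [0, 0, 0, 12, -45, 20, -1],
    [0, 0, 0, 10, -35, 25, -1],
    [0, 0, 0, 2, -8, 0, -1],
    [0, 0, 0, 0, 0, 0, -1],
    [0, 0, 0, 0, 0, 0, -1]
  ]
}}

```text
time_s: 8.3
eef_pos: [0.4902, -0.2025, 0.2255]
eef_rot: [0.001, -0.001, 1.0, -0.0]
wrist_force: [-0.4, 0.5, -0.5]
opening: 1.001
grasp_force: 0.0
```

```bash
python3 - <<'E'
from h import *
from bench import ctrl
print({k:ctrl.get_obs()[k].round(3) for k in("q","eef_pos","eef_rot")})
c=ctrl.camera("scene");cv2.imwrite("pics/s3.png",c["color"][:,:,::-1])
w=cloud(c);H=hsv(c);z=w[...,2]
m=(z>.11)&(z<.18)&(H[...,0]>100)&(H[...,0]<125)&(H[...,1]>120)&(w[...,1]<-.15)
d=c["extrinsics"][:2,2];d=d/np.linalg.norm(d)
print(m.sum(),w[m].mean(0), "axis est", w[m][:,:2].mean(0)+d*.0105)
E
```

```text
{'q': array([-6.160e-01,  8.500e-02,  1.726e+00,  1.000e-03,  1.329e+00,
       -2.188e+00]), 'eef_pos': array([ 0.49 , -0.203,  0.225]), 'eef_rot': array([ 0.001, -0.001,  1.   , -0.   ])}
229 [ 0.49684709 -0.21431066  0.14416712] axis est [ 0.49033807 -0.20607156]
```

View pics/s3.png

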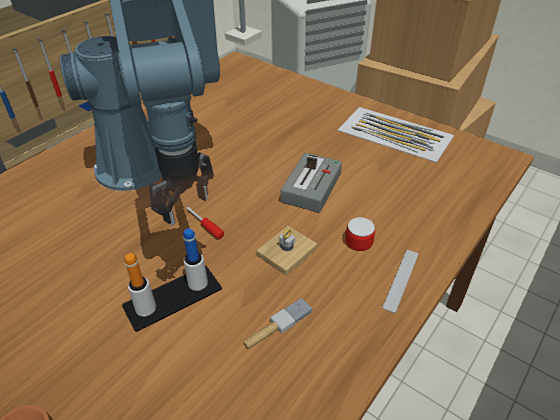

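The picture shows the open gripper above and around the blue handpiece (blue end at px 190,232), everything else untouched. Descend and grip.

>>> {"method": "send_rows", "body": {
  "motion": [
    [0, 0, 0, 0, -6, 0, -1],
    [0, 0, 0, 0, 0, 20, -1],
    [0, 0, 0, 0, 0, 25, -1],
    [0, 0, 0, 0, 0, 25, -1],
    [0, 0, 0, 0, 0, 20, -1],
    [0, 0, 0, 0, 0, 10, -1],
    [0, 0, 0, 0, 0, 0, -1],
    [0, 0, 0, 0, 0, 0, 1],
    [0, 0, 0, 0, 0, 0, 1],
    [0, 0, 0, 0, 0, 0, 1]
  ]
}}

```text
time_s: 9.35
eef_pos: [0.49, -0.2103, 0.1254]
eef_rot: [0.001, 0.0, 1.0, -0.001]
wrist_force: [-0.5, -0.2, 0.5]
opening: 0.519
grasp_force: 0.0
```

>>> {"method": "send_rows", "body": {
  "motion": [
    [0, 0, 0, 0, 0, 0, 1],
    [0, 0, 0, 0, 0, 0, 1],
    [0, 0, 0, 0, 0, 0, 1],
    [0, 0, 0, 0, 0, 0, 1],
    [0, 0, 0, 0, 0, 0, 1],
    [0, 0, 0, 0, 0, 0, 1],
    [0, 0, 0, 0, 0, 0, 1],
    [0, 0, 0, 0, 0, 0, 1],
    [0, 0, 0, 0, 0, 0, 1],
    [0, 0, 0, 0, 0, 0, 1]
  ]
}}

```text
time_s: 10.35
eef_pos: [0.4897, -0.2101, 0.1249]
eef_rot: [0.0, 0.0, 1.0, -0.0]
wrist_force: [-0.6, 1.8, 5.1]
opening: 0.277
grasp_force: 58.5
```

>>> {"method": "send_rows", "body": {
  "motion": [
    [0, 0, 0, 0, 0, -6, 1],
    [0, 0, 0, 0, 0, -12, 1],
    [0, 0, 0, 0, 0, -18, 1],
    [0, 0, 0, 0, 0, -20, 1],
    [0, 0, 0, 0, 0, -20, 1],
    [0, 0, 0, 0, 0, -20, 1],
    [0, 0, 0, 0, 0, -20, 1],
    [0, 0, 0, 0, 0, -20, 1],
    [0, 0, 0, 0, 0, -14, 1],
    [0, 0, 0, 0, 0, 0, 1]
  ]
}}

```text
time_s: 11.35
eef_pos: [0.4902, -0.2105, 0.2768]
eef_rot: [0.002, 0.0, 1.0, -0.001]
wrist_force: [-0.4, -0.4, -2.0]
opening: 0.274
grasp_force: 58.7
```

```bash
python3 - <<'E'
from h import *
from bench import ctrl
o=ctrl.get_obs();print({k:np.round(o[k],3) for k in("q","eef_pos","wrist_force","grasp_force","opening")})
c=ctrl.camera("scene");cv2.imwrite("pics/s4.png",c["color"][:,:,::-1])
E
```

```text
{'q': array([-0.628,  0.048,  1.661, -0.   ,  1.429, -2.199]), 'eef_pos': array([ 0.49 , -0.21 ,  0.277]), 'wrist_force': array([-0.362, -0.366, -2.044]), 'grasp_force': np.float64(58.743), 'opening': np.float64(0.274)}
```

View pics/s4.png

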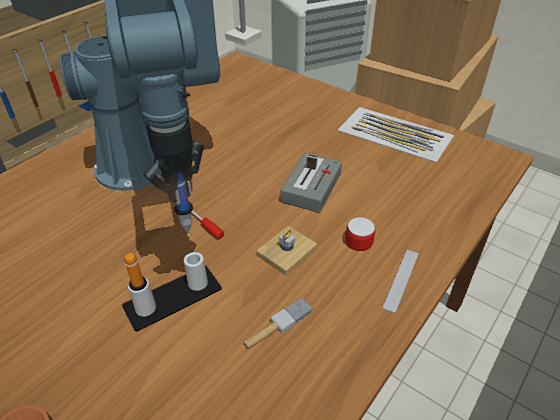

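Blue is out of its socket, upright in the gripper (burr near px 187,230). Move towards the ring.

>>> {"method": "send_rows", "body": {
  "motion": [
    [0, 0, 0, -2, 15, 0, 1],
    [0, 0, 0, -3, 28, 0, 1],
    [0, 0, 0, -4, 32, 0, 1],
    [0, 0, 0, -4, 32, 0, 1],
    [0, 0, 0, -4, 32, 0, 1],
    [0, 0, 0, -4, 32, 0, 1],
    [0, 0, 0, -3, 28, 0, 1],
    [0, 0, 0, -2, 20, 0, 1],
    [0, 0, 0, -1, 9, 0, 1],
    [0, 0, 0, 0, 0, 0, 1]
  ]
}}

```text
time_s: 12.4
eef_pos: [0.5157, 0.0196, 0.2732]
eef_rot: [-0.001, -0.001, 1.0, 0.0]
wrist_force: [-0.6, -0.6, -2.3]
opening: 0.277
grasp_force: 58.8
```

>>> {"method": "send_rows", "body": {
  "motion": [
    [0, 0, 4, 0, 0, 0, 1],
    [0, 0, 4, 0, 0, 0, 1],
    [0, 0, 3, 0, 0, 0, 1],
    [0, -3, 0, 0, 0, 0, 1],
    [0, -5, 0, 0, 0, 0, 1],
    [0, -5, 0, 0, 0, 0, 1],
    [0, -5, 0, 0, 0, 0, 1],
    [0, -4, 0, 0, 0, 0, 1],
    [0, -3, 0, 0, 0, 0, 1],
    [0, 0, 0, 0, 0, 0, 1]
  ]
}}

```text
time_s: 13.4
eef_pos: [0.5146, 0.0176, 0.2729]
eef_rot: [0.215, 0.094, 0.972, -0.021]
wrist_force: [-0.2, 0.5, -1.4]
opening: 0.274
grasp_force: 58.9
```

>>> {"method": "send_rows", "body": {
  "motion": [
    [0, -3, 0, 0, 0, 0, 1],
    [0, -5, 0, 0, 0, 0, 1],
    [0, -5, 0, 0, 0, 0, 1],
    [0, -4, 0, 0, 0, 0, 1],
    [0, -3, 0, 0, 0, 0, 1],
    [0, 0, 0, 0, 0, 0, 1],
    [0, 0, 0, 0, 0, 0, 1],
    [0, 0, 0, 0, 0, 0, 1],
    [0, 0, 0, 0, 0, 0, 1],
    [0, 0, 0, 0, 0, 0, 1]
  ]
}}

```text
time_s: 14.4
eef_pos: [0.5167, 0.018, 0.2745]
eef_rot: [0.381, 0.089, 0.92, -0.037]
wrist_force: [-0.1, 0.2, -2.5]
opening: 0.273
grasp_force: 59.0
```

```bash
cat > tip.py <<'E'
from h import *
from bench import ctrl
from scipy.spatial.transform import Rotation as R
o=ctrl.get_obs();print({k:np.round(o[k],3) for k in("q","eef_pos","eef_rot","wrist_force")})
r=R.from_quat(o["eef_rot"],scalar_first=True).as_matrix();p=o["eef_pos"];t=p+.107*r[:,2]
print("R",r.round(3).tolist(),"tip",t.round(4));g=np.array([.591,.004,.132])
print("shift in tool mm",(r.T@(g-t)*1000).round(1))
for n in("scene","top"):
    c=ctrl.camera(n);cv2.imwrite(f"pics/{n}_t{int(o['time_s']*10)}.png",c["color"][:,:,::-1])
    q=np.linalg.inv(c["extrinsics"])
    for P in(t,p,g):
        a=c["mtx"]@(q[:3,:3]@P+q[:3,3]);print(n,(a[:2]/a[2]).round(1))
E
python3 tip.py; ls pics
```

```text
{'q': array([-0.197, -0.483,  2.285,  0.007,  0.554, -1.58 ]), 'eef_pos': array([0.517, 0.018, 0.275]), 'eef_rot': array([ 0.381,  0.089,  0.92 , -0.037]), 'wrist_force': array([-0.078,  0.228, -2.468])}
R [[-0.694, 0.191, 0.694], [0.135, 0.982, -0.135], [-0.707, -0.0, -0.707]] tip [0.5909 0.0036 0.1989]
shift in tool mm [47.3  0.5 47.3]
scene [286.5 192.4]
scene [264.  150.2]
scene [286.6 214.1]
top [284.2 172.6]
top [274.7 209.8]
top [283.3 179.7]
s3.png
s4.png
scene0.png
scene1.png
scene1c.png
scene2.png
scene2c.png
scene_t144.png
top0.png
top1.png
top1c.png
top2.png
top2c.png
top_t144.png
```

>>> {"method": "send_rows", "body": {
  "motion": [
    [0, 0, 0, 4, 0, 4, 1],
    [0, 0, 0, 7, 0, 7, 1],
    [0, 0, 0, 8, 0, 8, 1],
    [0, 0, 0, 8, 0, 8, 1],
    [0, 0, 0, 8, 0, 8, 1],
    [0, 0, 0, 6, 0, 6, 1],
    [0, 0, 0, 4, 0, 4, 1],
    [0, 0, 0, 0, 0, 0, 1],
    [0, 0, 0, 0, 0, 0, 1],
    [0, 0, 0, 0, 0, 0, 1]
  ]
}}

```text
time_s: 15.5
eef_pos: [0.5167, 0.0181, 0.2113]
eef_rot: [0.381, 0.089, 0.919, -0.037]
wrist_force: [-0.4, -0.7, -0.8]
opening: 0.274
grasp_force: 59.0
```

```bash
python3 tip.py; python3 - <<'E'
import cv2,glob
f=sorted(glob.glob("pics/scene_t*"))[-1];g=f.replace("scene","top")
a=cv2.imread(f)[90:290,200:350];b=cv2.imread(g)[120:320,200:350]
cv2.imwrite("pics/fin.png",cv2.resize(cv2.hconcat([a,b]),None,fx=2.6,fy=2.6,interpolation=cv2.INTER_CUBIC))
E
```

```text
{'q': array([-0.197, -0.372,  2.357,  0.01 ,  0.371, -1.583]), 'eef_pos': array([0.517, 0.018, 0.211]), 'eef_rot': array([ 0.381,  0.089,  0.919, -0.037]), 'wrist_force': array([-0.352, -0.653, -0.791])}
R [[-0.693, 0.191, 0.695], [0.135, 0.982, -0.135], [-0.708, -0.0, -0.706]] tip [0.5911 0.0037 0.1358]
shift in tool mm [2.8 0.3 2.5]
scene [286.5 213. ]
scene [264.8 172.5]
scene [286.6 214.1]
top [283.6 179.3]
top [274.9 214.1]
top [283.3 179.7]
```

View pics/fin.png

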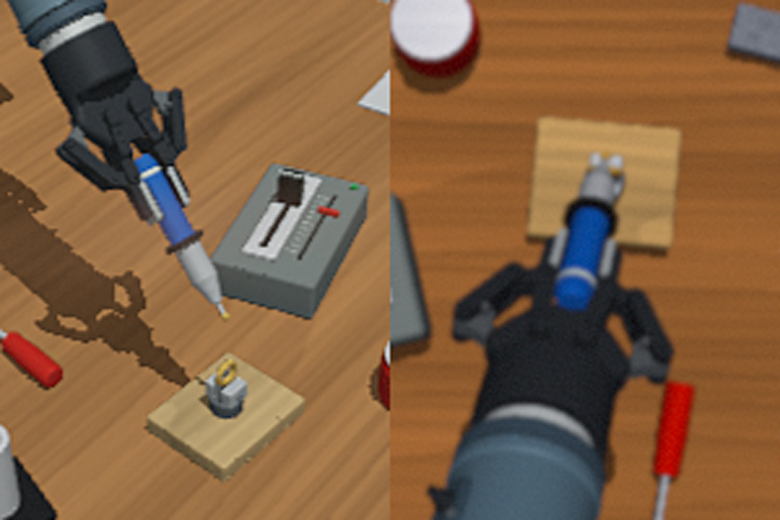

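Burr tip at scene px (287,212), matching the predicted (286.5,213), straight over the ring (288,228); the handpiece leans about 45° and touches nothing. Hand in.

```bash
python3 -c "
from bench import ctrl
print(ctrl.hand_in())"
```

```text
the job is handed in; nothing more can be done
None
```

The job is handed in, verdict not shown: by my measurements the slider is within about 1 mm of its mark, and the blue handpiece is held at 45° with its tip about 5 cm straight above the ring, touching nothing.

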